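# Load the test station and free its sticking carriage

### The arm

A 6-joint arm with a two-finger parallel gripper is mounted at the origin on the work surface. World frame = base frame: x ahead of the robot, y to its left, z up, the work surface at z = 0. Lengths are in mm, angles in degrees, forces in N, time in s.
With the tool pointing down it reaches from about 300 to 850 mm from the base axis. Payload 4.2 kg.
Tool frame: the origin (TCP) lies at the very end of the fingers, on their centre line; the grasp point (between the pads) lies 19 mm behind it; z points along the fingers, y is the direction in which the jaws open and shut (so a half turn about z gives the same grasp; the last joint's range is limited). The gripper opens to 91 mm and grips with 3 to 60 N. Pads are 32 mm wide; open, the fingers measure 118 mm over their backs; the gripper's body (76 mm by 178 mm) begins 60 mm behind the grasp point.
Start: joints at [-1.146, 18.312, 89.639, -0, 72.044, -1.146], TCP at [575.016, 0, 213.976] pointing down, gripper open.
Joint ranges: [-177.97, 177.97], [-48.28, 115.42], [12.27, 149.76], [-77.06, 257.06], [2.81, 150.46], [-146.56, 146.56]. Speed limits (degrees/s): [147.25, 147.25, 180, 180, 180, 180].

### API

Orientations are given as [roll, pitch, yaw] about the fixed x, y, z axes, in that order (R = Rz(yaw) Ry(pitch) Rx(roll)).
In Python, from workcell import telemetry, grab_frame, job gives the robot as it stands.
- The arm moves only by the tool drive_tool, never from a script. Its argument "moves" is a list of rows, each an object of numbers: "claw": the closure, from -1 (fully open) to 1 (shut); "dx", "dy", "dz": the shift along the tool's x, y, z in units of 20 mm (1.0 is 20 mm); "yaw": the turn about the tool's z in units of 0.15 rad (1.0 is 0.15 rad). In form: [{"claw": .., "dx": .., "dy": .., "dz": .., "yaw": ..}, ...]. A call has 1 to 5 rows; each row shifts and turns the pose as measured when the row begins, along the tool's axes as they then stand; what a row does not reach is not made up. A row lasts 1/8 s, in which the tool goes at most 62.5 mm and 10.7 degrees, less where a joint would pass 70% of its speed; a pose out of reach is approached as far as the arm can. A call with a number of a shift or a turn outside -1 to 1 is refused whole. A call with a gripper value outside its range is refused whole. The fingers move at their own pace and stop on an object; "grip_force" is the grip in N (left out, the last holds). Time passes only in rows, so rows that do not move let the fingers close. It gives the time, the measured TCP pose, the force and the opening at its end, in the units of the state.
- telemetry.state(): the state, without advancing time (a new reading comes with each control period).
- grab_frame(name): name is "scene" or "side" or "wrist"; returns a dict with "color" (400x640x3 uint8, blue, green, red), "vertical_fov" (degrees; the focal length in pixels is half the picture's height over the tangent of half this angle, whatever the lens; pixels are square), "cx", "cy" (the principal point, pixels), "pose" (4x4, takes a point from camera to world coordinates). Camera axes: x right, y down, z forward; pixel columns grow to the right and rows downward; lengths in mm; the calibration is good to about 2 mm. The wrist camera is an equidistant fisheye: a pixel r from the principal point sees the ray r / f radians off the axis. A picture is of the moment at which its call begins. There is no depth.
- job.job_done(): hands the job in, once; it reports no verdict.
The state is a dict: "time_s": time; "qpos": joint angles; "qvel": joint speeds; "effort": joint torques, N m; "ee_pos": TCP position; "ee_rot": TCP orientation; "force": force on the tool from outside, world axes, zero at the start; "torque": the same for the moment, N m; "gripper_width": finger opening in mm.
Only numpy, scipy, OpenCV 4.12 (cv2) and the standard library are available. Lean on these libraries where they do the work, as an engineer would, in place of code of your own. Each camera call takes 0.05 s, during which the arm holds its last target.

### The job

Seat the rectangular valve block upright in the nest of the carriage and let go of it; then push the carriage along its rails into the hood. The carriage is stuck at its start: push steadily until it breaks free, then bring it gently to rest fully home against the buffered end stop hidden inside the hood, and leave it there with the block still seated, forcing nothing, slamming nothing and leaving the other things on the bench where they are.

Things in the scene. Friction and masses are not known exactly. Their poses are not given: they have to be found in the camera images.
- valve_center (a point): Centre of the valve block (half-way up its block): a plain machined aluminium rectangular block 60 (its x) x 44 (its y) x 44 mm (z, up), with a round boss 26 mm in diameter and 6 mm tall on its top, 0.3 kg. It stands upright on the bench, this point 22 mm up. It may go into the nest either way round. Grip it across the 44 mm.
- nest (a point): Centre of the floor of the carriage's nest, a rectangular pocket open at the top: 64 mm along x (the direction of travel) by 48 mm along y, with walls 12 mm high and 6 mm thick; its floor is 42 mm above the bench. The block stands on this floor with its 60 mm side along x.
- push_plate (a point): On the outer (rear) face of the carriage's upright push plate, in the middle of the plate's width, 70 mm above the bench. The plate is 70 mm wide (y), 10 mm thick (x) and its top edge is 98 mm above the bench; push on this face along +x. The plate stays at least 20 mm outside the hood. Never push the carriage with more than 25 N.
- carriage: Steel carriage, 130 mm long (x) by 80 mm wide, 0.8 kg, with nest and push plate. Origin at the centre of its underside, 29 mm above the bench; x points along the rails towards the hood; it can only slide along x. At its start it is stuck: breaking it free takes a steady 8 to 16 N over the first 6 mm; it then lets go at once and may jump ahead up to 30 mm. Sliding takes about 4 N; it stays where left.
- fixture: Fixed aluminium base plate of the test station, 400 mm (x) by 130 mm, 12 mm thick, with two steel guide rails along x. Origin at the centre of its underside; x points along the direction of travel, into the hood. The carriage's origin starts at x = -125 mm in this frame.
- hood: Fixed grey hood over the far part of the rails, open towards the carriage, closed at its end. Its frame is that of the fixture (same origin and axes); it reaches from x = -30 to +190 mm, is 116 mm wide and 113 mm high (125 mm with the black box on top); inside it is 100 mm wide, 105 mm high from the bench. The carriage first touches the unseen end stop in it after 78 to 123 mm of travel from its start.
- hood_mouth (a point): Middle of the hood's open end, 60 mm above the bench. The stop inside is a damped rubber buffer: it yields 6 mm, 1.5 N per mm, then is solid. Home: the buffer is pressed in and still presses on the carriage once the pusher is gone (push until the force is some 6 N above the sliding force; friction then holds it). It must never get over 20 N: approach at 30 mm/s or less.
- coupling_center (a point): Bystander: round aluminium flanged coupling, flange 64 mm and hub 40 mm in diameter, 44 mm tall; this point is its centre. Not the work piece.
- bearing: Bystander: steel ring, 44 mm in diameter, 14 mm high; origin at the centre of its underside.
- collar: Bystander: dark steel ring, 48 mm in diameter, 20 mm high; origin at the centre of its underside.
- bottle: Bystander: grey bottle, 42 mm in diameter, 100 mm tall; origin at the centre of its underside.
- screwdriver: Bystander: screwdriver lying on the bench; origin under its middle.
- wrench: Bystander: wrench lying on the bench; origin under its middle.
Things that resemble listed ones, but are neither listed nor needed, are in the scene too. What is shaped like the part that bears valve_center but green or red is not meant.

How it is judged:
By the outcome, as a careful person would: the job done as asked, in the order asked, and still so for the second after the job is handed in, with the robot touching nothing.
It also fails if it takes over 67 s, if anything falls off the work surface, if the arm or the gripper's body presses on something with over 40 N, if the wrist force passes 120 N, or if a joint passes its speed limit or range.

## Working session

There is one attempt and no reset: what is moved stays moved. The work goes in short steps, Python scripts to look and compute and a tool call to move; the robot and the scene stay as the last step left them, time stands still between calls to the robot, and variables do not carry over. Pictures are saved under pics/ and viewed, and the job is handed in when it is done.

Besides the shell and the picture viewer there is one more tool, called after "Request:" as name(argument=value, ...), one argument or row to a line, values as JSON. drive_tool: Moves the arm, as the interface text tells. Its arguments: {"type":"object","properties":{"moves":{"type":"array"},"grip_force":{"type":"number"}},"required":["moves"]}

```bash
mkdir -p pics; python3 - <<'E'
from workcell import telemetry, grab_frame, job
import cv2, numpy as np, pickle
print(telemetry.state())
for n in ["scene","side","wrist"]:
    f=grab_frame(n); cv2.imwrite(f"pics/{n}0.png",f["color"]); pickle.dump(f,open(f"pics/{n}0.pkl","wb"))
    print(n,f["vertical_fov"],f["cx"],f["cy"],np.round(f["pose"],3).tolist())
E
```

```text
{'time_s': 0.0, 'qpos': array([-1.14646093e+00,  1.83499015e+01,  8.97061671e+01, -1.52400689e-03,
        7.20447168e+01, -1.14676365e+00]), 'qvel': array([0.0626786 , 0.02528958, 0.02359786, 0.00135519, 0.09787977,
       0.0375277 ]), 'effort': array([-5.01459035e-04, -4.12465632e+01, -2.31973493e+01,  7.28826877e-02,
        4.58198413e-02, -1.41870069e-04]), 'ee_pos': array([ 5.74488125e+02, -2.95740285e-03,  2.13139351e+02]), 'ee_rot': array([-1.79899206e+02, -5.68398831e-04,  9.00007733e+01]), 'force': array([ 0.36466314,  0.17350184, -0.40932523]), 'torque': array([0.0277546 , 0.04166874, 0.03056679]), 'gripper_width': 90.95589942834738}
scene 47.13010236632209 320.82138640826685 196.15748924522472 [[0.701, 0.484, -0.524, 1292.436], [0.713, -0.46, 0.529, -819.341], [0.015, -0.744, -0.668, 1020.02], [0.0, 0.0, 0.0, 1.0]]
side 52.307591300043015 317.55576983707186 197.8790034794584 [[0.987, -0.119, 0.112, 431.998], [-0.163, -0.648, 0.744, -870.662], [-0.016, -0.752, -0.659, 761.466], [0.0, 0.0, 0.0, 1.0]]
wrist 65.70646984690485 320.27261243230487 197.9805121322499 [[1.0, 0.001, -0.002, 574.253], [0.0, -0.971, -0.241, 67.773], [-0.002, 0.241, -0.971, 383.104], [0.0, 0.0, 0.0, 1.0]]
```

View pics/scene0.png

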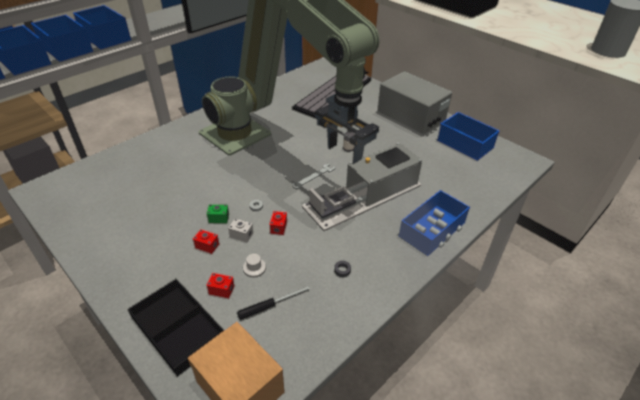

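View pics/side0.png

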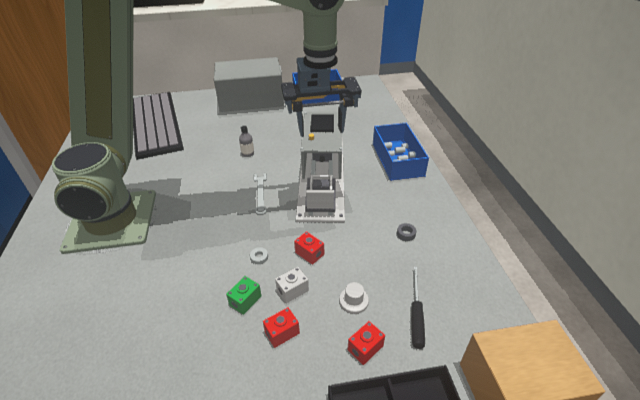

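View pics/wrist0.png

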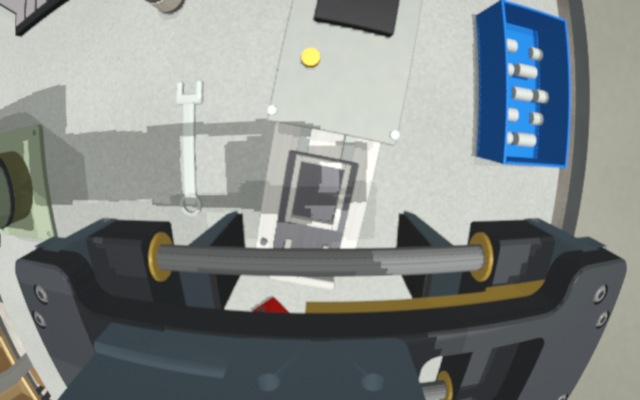

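Scene: silver block with boss at about (292,283) in side and (240,229) in scene. The carriage, at side (320,190), faces away (+y world) towards the hood. I'll zoom in on these.

```bash
python3 - <<'E'
import cv2
a=cv2.imread("pics/side0.png")[225:325,240:400]; b=cv2.imread("pics/side0.png")[90:230,260:380]
cv2.imwrite("pics/c1.png",cv2.resize(a,None,fx=5,fy=5,interpolation=2))
cv2.imwrite("pics/c2.png",cv2.resize(b,None,fx=4,fy=4,interpolation=2))
c=cv2.imread("pics/wrist0.png")[90:320,220:440]
cv2.imwrite("pics/c3.png",cv2.resize(c,None,fx=2.6,fy=2.6,interpolation=2))
d=cv2.imread("pics/scene0.png")[150:310,190:430]
cv2.imwrite("pics/c4.png",cv2.resize(d,None,fx=3.3,fy=3.3,interpolation=2))
E
```

```text
(no output)
```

View pics/c1.png

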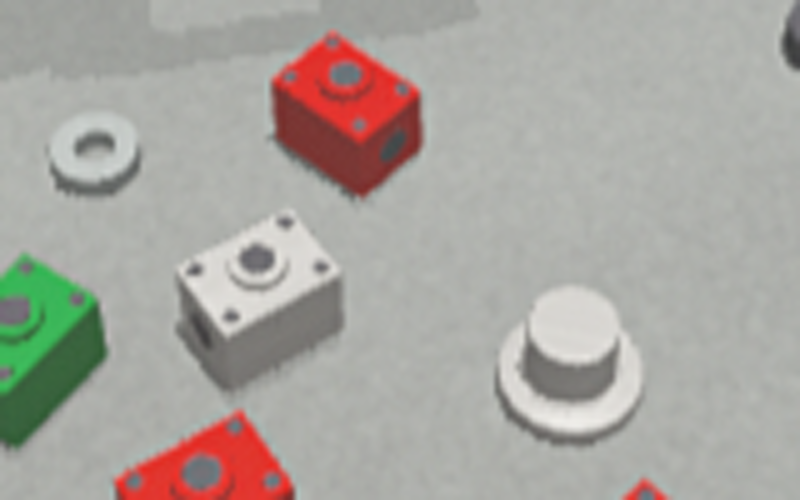

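View pics/c2.png

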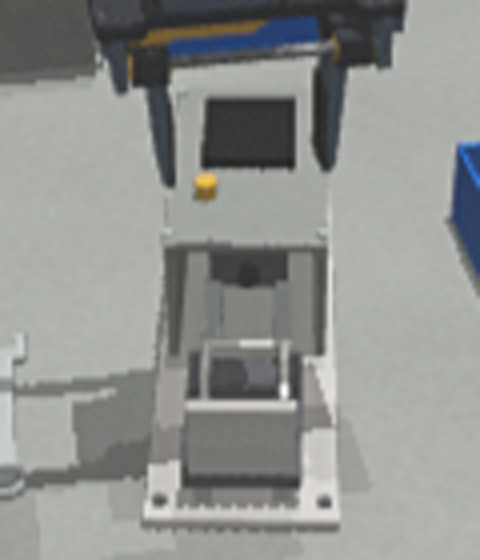

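View pics/c3.png

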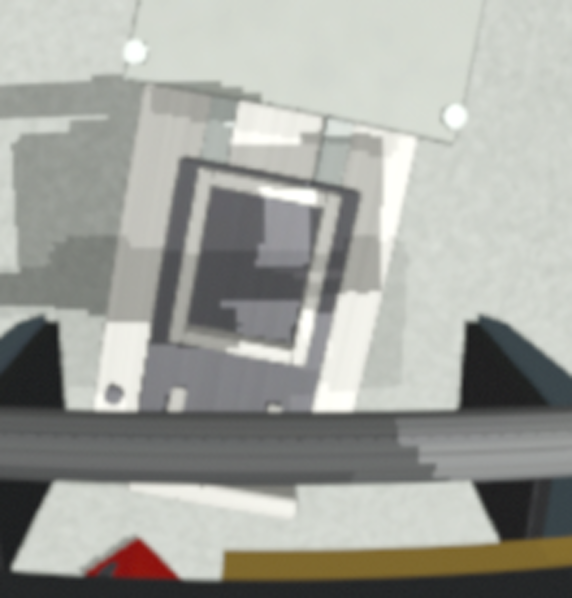

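View pics/c4.png

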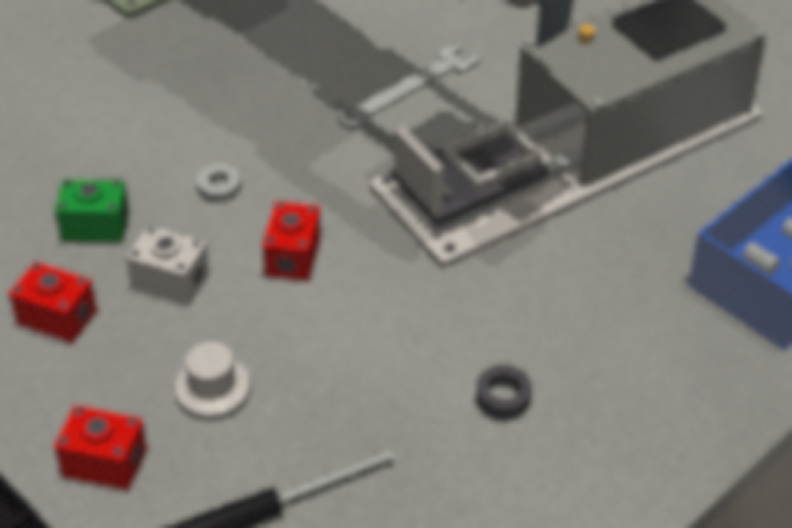

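```bash
cat > h.py <<'E'
import numpy as np, pickle
def ray(f,u,v,fish=False):
    fl=200/np.tan(np.radians(f["vertical_fov"])/2); a=np.array([u-f["cx"],v-f["cy"]])
    if fish:
        r=np.hypot(*a); th=r/fl; d=np.array([*(a/max(r,1e-9)*np.sin(th)),np.cos(th)])
    else: d=np.array([*a/fl,1.]); d/=np.linalg.norm(d)
    P=np.array(f["pose"]); return P[:3,3],P[:3,:3]@d
def onz(f,u,v,z,fish=False):
    o,d=ray(f,u,v,fish); return o+d*(z-o[2])/d[2]
def tri(r1,r2):
    (o1,d1),(o2,d2)=r1,r2; A=np.stack([d1,-d2],1); t=np.linalg.lstsq(A,o2-o1,rcond=None)[0]
    p,q=o1+t[0]*d1,o2+t[1]*d2; return (p+q)/2,np.linalg.norm(p-q)
E
python3 - <<'E'
from h import *
S,C,W=[pickle.load(open(f"pics/{n}0.pkl","rb")) for n in("side","scene","wrist")]
np.set_printoptions(precision=1,suppress=True)
s=lambda x,y:(240+x/5,225+y/5); s2=lambda x,y:(260+x/4,90+y/4); w=lambda x,y:(220+x/2.6,90+y/2.6); c=lambda x,y:(190+x/3.3,150+y/3.3)
pts=[onz(S,*s(*p),44) for p in[(180,272),(287,210),(342,270),(230,330)]]
print("block",np.array(pts)); print(np.mean(pts,0),[np.linalg.norm(pts[i]-pts[(i+1)%4]) for i in range(4)])
print([np.degrees(np.arctan2(*(pts[i]-pts[(i+1)%4])[1::-1])) for i in range(4)])
print("boss side",onz(S,*s(258,258),50),"scene",onz(C,*c(165,243),50), tri(ray(S,*s(258,258)),ray(C,*c(165,243))))
q=[onz(W,*w(*p),54,True) for p in[(200,167),(342,195),(300,363),(170,340)]]
print("nest rim",np.array(q),np.mean(q,0),[np.linalg.norm(q[i]-q[(i+1)%4]) for i in range(4)])
print([np.degrees(np.arctan2(*(q[i]-q[(i+1)%4])[1::-1])) for i in range(4)])
h=[onz(W,*w(*p),113,True) for p in[(125,78),(450,143)]]; print("hood",h,np.linalg.norm(h[0]-h[1]),np.mean(h,0))
b=[onz(S,*s2(*p),12) for p in[(143,515),(338,517)]]; print("base",b,np.linalg.norm(b[0]-b[1]),np.mean(b,0))
b=[onz(S,*s2(*p),98) for p in[(186,403),(296,403)]]; print("plate top rear",b,np.linalg.norm(b[0]-b[1]),np.mean(b,0))
for nm,p,z in[("coupl",(205,360),44),("ring",(218,182),14),("red",(292,220),50),("green",(90,190),50)]: print(nm,onz(C,*c(*p),z))
for nm,p,z in[("coupl",(572,325),44),("red",(345,73),50),("green",(15,312),50),("red2",(200,470),50)]: print(nm,onz(S,*s(*p),z))
E
```

```text
block [[ 421.3 -310.    44. ]
 [ 471.6 -284.    44. ]
 [ 491.1 -321.3   44. ]
 [ 439.6 -344.2   44. ]]
[ 455.9 -314.9   44. ] [np.float64(56.65405776754766), np.float64(42.02294762709274), np.float64(56.34038013391946), np.float64(38.76526259220852)]
[np.float64(-152.7243180894385), np.float64(117.55224083299042), np.float64(23.956498346286658), np.float64(-61.82117053452001)]
boss side [ 455.5 -313.1   50. ] scene [ 453.4 -310.4   50. ] (array([ 455.2, -312.3,   51. ]), np.float64(2.5808055721093592))
nest rim [[548.7  34.1  54. ]
 [607.2  22.6  54. ]
 [590.7 -50.7  54. ]
 [534.4 -40.3  54. ]] [570.2  -8.6  54. ] [np.float64(59.62011194169886), np.float64(75.11994738231179), np.float64(57.16182066629028), np.float64(75.80316244111563)]
[np.float64(168.83586559136896), np.float64(77.30676643122126), np.float64(-10.45387492275841), np.float64(-100.81785199030845)]
hood [array([528.2,  70.7, 113. ]), array([638.2,  49.1, 113. ])] 112.05810344888283 [583.2  59.9 113. ]
base [array([489.6, -96. ,  12. ]), array([ 615.8, -120.9,   12. ])] 128.63549196349823 [ 552.7 -108.5   12. ]
plate top rear [array([522.2, -89. ,  98. ]), array([ 590.5, -101.5,   98. ])] 69.41242969593111 [556.3 -95.3  98. ]
coupl [ 581.4 -366.3   44. ]
ring [ 390.9 -204.    14. ]
red [ 509.5 -209.    50. ]
green [ 349.9 -318.7   50. ]
coupl [ 583.  -366.9   44. ]
red [ 508.9 -211.6   50. ]
green [ 350.2 -323.4   50. ]
red2 [ 420.7 -413.1   50. ]
```

Request:
drive_tool(
  moves=[
    {"claw": -1,"dx": -0.93,"dy": -0.36,"dz": 0,"yaw": 1},
    {"claw": -1,"dx": -0.98,"dy": -0.21,"dz": 0,"yaw": 1},
    {"claw": -1,"dx": -1,"dy": -0.07,"dz": 0,"yaw": 1},
    {"claw": -1,"dx": -1,"dy": 0.08,"dz": 0,"yaw": 1},
    {"claw": -1,"dx": -0.97,"dy": 0.23,"dz": 0,"yaw": 1},
  ],
)

```text
time_s: 0.78
ee_pos: [536.2, -94.2, 211.4]
ee_rot: [-179.8, 0.2, 45.8]
force: [0.0, 0.0, -0.5]
gripper_width: 91.4
```

Request:
drive_tool(
  moves=[
    {"claw": -1,"dx": -0.92,"dy": 0.4,"dz": 0,"yaw": 1},
    {"claw": -1,"dx": -0.9,"dy": 0.6,"dz": 0,"yaw": 1},
    {"claw": -1,"dx": -1,"dy": 0.88,"dz": 0.5,"yaw": 0.25},
    {"claw": -1,"dx": -1,"dy": 0.93,"dz": 0.5,"yaw": 0},
    {"claw": -1,"dx": -1,"dy": 0.93,"dz": 0.5,"yaw": 0},
  ],
)

```text
time_s: 1.4
ee_pos: [490.7, -212.3, 180.2]
ee_rot: [-179.8, 0.3, 25.8]
force: [0.4, 0.4, 0.6]
gripper_width: 91.2
```

```bash
cat > rem.py <<'E'
import sys, numpy as np
from workcell import telemetry
def rem(x,y,z,yaw):
    s=telemetry.state(); p=s["ee_pos"]; r=np.radians(s["ee_rot"][2]); d=np.array([x,y,z])-p
    tx=np.array([np.cos(r),np.sin(r)]); ty=np.array([np.sin(r),-np.cos(r)])
    print("t",round(s["time_s"],2),"pos",p.round(1),"rot",s["ee_rot"].round(1),"F",s["force"].round(1),"w",round(s["gripper_width"],1))
    print("units dx %.2f dy %.2f dz %.2f yaw %.2f"%(d[:2]@tx/20,d[:2]@ty/20,-d[2]/20,-(yaw-s["ee_rot"][2])/np.degrees(.15)))
if __name__=="__main__": rem(*map(float,sys.argv[1:]))
E
python3 rem.py 455.2 -312.5 150 26.5
```

```text
t 1.4 pos [ 490.7 -212.3  180.2] rot [-179.8    0.3   25.8] F [0.4 0.4 0.6] w 91.2
units dx -3.78 dy 3.74 dz 1.51 yaw -0.08
```

Request:
drive_tool(
  moves=[
    {"claw": -1,"dx": -1,"dy": 1,"dz": 0.4,"yaw": -0.08},
    {"claw": -1,"dx": -1,"dy": 1,"dz": 0.4,"yaw": 0},
    {"claw": -1,"dx": -1,"dy": 1,"dz": 0.4,"yaw": 0},
    {"claw": -1,"dx": -0.7,"dy": 0.7,"dz": 0.3,"yaw": 0},
    {"claw": -1,"dx": 0,"dy": 0,"dz": 0,"yaw": 0},
  ],
)

```text
time_s: 2.02
ee_pos: [454.0, -315.0, 147.2]
ee_rot: [-179.6, 0.4, 26.4]
force: [0.1, -0.3, 0.3]
gripper_width: 91.2
```

```bash
python3 rem.py 455.2 -312.5 150 26.5
python3 - <<'E'
from workcell import grab_frame
import cv2,pickle
f=grab_frame("wrist"); pickle.dump(f,open("pics/w1.pkl","wb")); cv2.imwrite("pics/w1.png",f["color"]); print(f["pose"])
E
```

```text
t 2.02 pos [ 454.  -315.   147.2] rot [-179.6    0.4   26.4] F [ 0.1 -0.3  0.3] w 91.2
units dx 0.11 dy -0.09 dz -0.14 yaw -0.02
[[ 4.44361406e-01 -8.67190621e-01 -2.24774036e-01  5.15350965e+02]
 [-8.95820349e-01 -4.32091188e-01 -1.03938003e-01 -2.85293004e+02]
 [-6.98881820e-03  2.47543192e-01 -9.68851652e-01  3.16650069e+02]
 [ 0.00000000e+00  0.00000000e+00  0.00000000e+00  1.00000000e+00]]
```

View pics/w1.png

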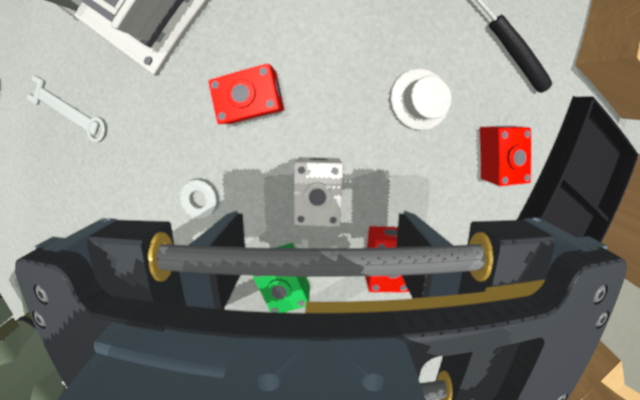

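Wrist view: the block sits between the jaws, its boss hole at about (317,198) and its sides vertical in the picture. I'll measure it here.

```bash
python3 - <<'E'
import cv2
a=cv2.imread("pics/w1.png")[145:245,270:370]
cv2.imwrite("pics/w1c.png",cv2.resize(a,None,fx=6,fy=6,interpolation=2))
E
```

```text
(no output)
```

View pics/w1c.png

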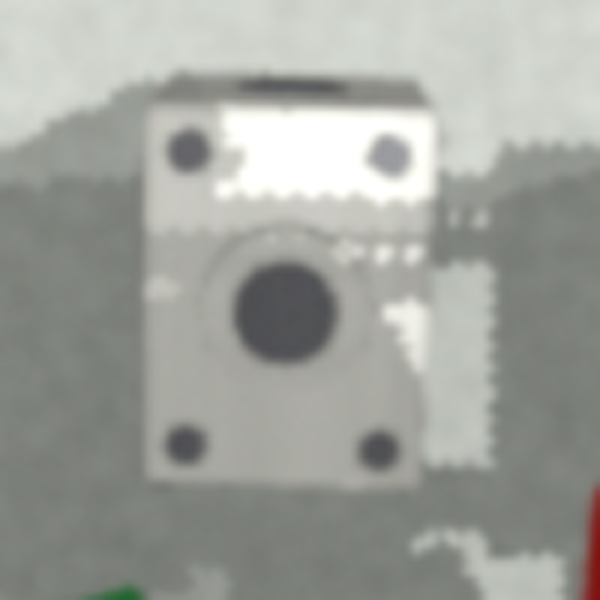

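```bash
python3 - <<'E'
from h import *
W=pickle.load(open("pics/w1.pkl","rb"))
np.set_printoptions(precision=1,suppress=True)
w=lambda x,y:(270+x/6,145+y/6)
q=[onz(W,*w(*p),44,True) for p in[(145,104),(435,107),(423,487),(145,480)]]
print(np.array(q),np.mean(q,0),[np.linalg.norm(q[i]-q[(i+1)%4]) for i in range(4)],[np.degrees(np.arctan2(*(q[i]-q[(i+1)%4])[1::-1])) for i in range(4)])
k=[onz(W,*w(*p),44,True) for p in[(188,150),(388,155),(379,450),(185,444)]]
print(np.mean(k,0),[np.degrees(np.arctan2(*(k[i]-k[(i+1)%4])[1::-1])) for i in range(4)])
print("boss",onz(W,*w(285,312),50,True))
E
python3 rem.py 454.8 -312.5 18 26.5
```

```text
[[ 471.  -279.2   44. ]
 [ 489.7 -317.9   44. ]
 [ 436.2 -343.5   44. ]
 [ 417.9 -304.3   44. ]] [ 453.7 -311.2   44. ] [np.float64(42.946916873474265), np.float64(59.38007188466424), np.float64(43.301972483878615), np.float64(58.790533159174146)] [np.float64(115.81072958469188), np.float64(25.568526281336762), np.float64(-64.97273014402619), np.float64(-154.77599505447893)]
[ 453.1 -311.2   44. ] [np.float64(114.9702461430004), np.float64(25.29737246741556), np.float64(-65.3221478241934), np.float64(-155.0424820243829)]
boss [ 453.2 -311.3   50. ]
t 2.08 pos [ 454.3 -314.4  147.5] rot [-179.6    0.4   26.4] F [-0.4  0.1 -0.6] w 91.2
units dx 0.06 dy -0.08 dz 6.48 yaw -0.01
```

Request:
drive_tool(
  moves=[
    {"claw": -1,"dx": 0.05,"dy": -0.1,"dz": 1,"yaw": 0.12},
    {"claw": -1,"dx": 0,"dy": 0,"dz": 1,"yaw": 0},
    {"claw": -1,"dx": 0,"dy": 0,"dz": 1,"yaw": 0},
    {"claw": -1,"dx": 0,"dy": 0,"dz": 1,"yaw": 0},
    {"claw": -1,"dx": 0,"dy": 0,"dz": 0.6,"yaw": 0},
  ],
)

```text
time_s: 2.7
ee_pos: [458.0, -308.0, 56.4]
ee_rot: [-179.9, 0.0, 25.6]
force: [-0.4, -0.1, 1.1]
gripper_width: 91.2
```

```bash
python3 rem.py 454 -311.8 18 25.3
```

```text
t 2.7 pos [ 458.  -308.    56.4] rot [-179.9    0.    25.6] F [-0.4 -0.1  1.1] w 91.2
units dx -0.26 dy 0.08 dz 1.92 yaw 0.03
```

Request:
drive_tool(
  moves=[
    {"claw": -1,"dx": -0.26,"dy": 0.08,"dz": 0.9,"yaw": 0},
    {"claw": -1,"dx": 0,"dy": 0,"dz": 0.6,"yaw": 0},
    {"claw": -1,"dx": 0,"dy": 0,"dz": 0,"yaw": 0},
  ],
)

```text
time_s: 3.08
ee_pos: [455.4, -310.3, 25.9]
ee_rot: [-179.9, -0.0, 25.7]
force: [0.2, -0.1, -0.8]
gripper_width: 90.9
```

```bash
python3 rem.py 454 -311.8 18 25.3
```

```text
t 3.08 pos [ 455.4 -310.3   25.9] rot [-179.9   -0.    25.7] F [ 0.2 -0.1 -0.8] w 90.9
units dx -0.10 dy 0.04 dz 0.40 yaw 0.05
```

Request:
drive_tool(
  moves=[
    {"claw": -1,"dx": -0.1,"dy": 0.04,"dz": 0.4,"yaw": 0.04},
    {"claw": -1,"dx": 0,"dy": 0,"dz": 0,"yaw": 0},
  ],
)

```text
time_s: 3.32
ee_pos: [454.8, -312.2, 18.4]
ee_rot: [-180.0, -0.1, 25.4]
force: [0.6, 1.1, 0.0]
gripper_width: 91.2
```

```bash
python3 rem.py 454 -311.8 18 25.3
```

```text
t 3.33 pos [ 454.8 -312.2   18.4] rot [-1.80e+02 -1.00e-01  2.54e+01] F [0.6 1.1 0. ] w 91.2
units dx -0.03 dy -0.03 dz 0.02 yaw 0.01
```

Request:
drive_tool(
  moves=[
    {"claw": 1,"dx": 0,"dy": 0,"dz": 0,"yaw": 0},
    {"claw": 1,"dx": 0,"dy": 0,"dz": 0,"yaw": 0},
    {"claw": 1,"dx": 0,"dy": 0,"dz": 0,"yaw": 0},
    {"claw": 1,"dx": 0,"dy": 0,"dz": 0,"yaw": 0},
    {"claw": 1,"dx": 0,"dy": 0,"dz": 0,"yaw": 0},
  ],
  grip_force=25,
)

```text
time_s: 3.95
ee_pos: [455.0, -312.2, 19.4]
ee_rot: [180.0, -0.1, 25.3]
force: [-1.2, 3.4, 2.1]
gripper_width: 44.5
```

Request:
drive_tool(
  moves=[
    {"claw": 1,"dx": 0,"dy": 0,"dz": 0,"yaw": 0},
    {"claw": 1,"dx": 0,"dy": 0,"dz": 0,"yaw": 0},
  ],
)

```text
time_s: 4.2
ee_pos: [455.0, -312.1, 19.4]
ee_rot: [180.0, -0.1, 25.3]
force: [-0.6, 0.3, 0.8]
gripper_width: 44.0
```

Request:
drive_tool(
  moves=[
    {"claw": 1,"dx": 0,"dy": 0,"dz": -0.5,"yaw": 0},
    {"claw": 1,"dx": 0,"dy": 0,"dz": -1,"yaw": 0},
    {"claw": 1,"dx": 0,"dy": 0,"dz": -1,"yaw": 0},
    {"claw": 1,"dx": 0,"dy": 0,"dz": -1,"yaw": 0},
    {"claw": 1,"dx": 0,"dy": 0,"dz": -1,"yaw": -0.5},
  ],
)

```text
time_s: 4.82
ee_pos: [452.7, -310.9, 110.4]
ee_rot: [-179.7, 0.1, 29.8]
force: [1.2, 1.7, -3.1]
gripper_width: 43.4
```

Request:
drive_tool(
  moves=[
    {"claw": 1,"dx": 0.8,"dy": -0.4,"dz": -1,"yaw": -1},
    {"claw": 1,"dx": 0.9,"dy": -0.4,"dz": -1,"yaw": -1},
    {"claw": 1,"dx": 1,"dy": -0.3,"dz": -1,"yaw": -1},
    {"claw": 1,"dx": 1,"dy": -0.2,"dz": 0,"yaw": -1},
    {"claw": 1,"dx": 1,"dy": -0.1,"dz": 0,"yaw": -1},
  ],
)

```text
time_s: 5.45
ee_pos: [495.7, -221.0, 175.3]
ee_rot: [-179.9, -0.1, 74.0]
force: [-0.6, -0.1, -3.2]
gripper_width: 44.2
```

```bash
python3 rem.py 570 -9 160 79.2
```

```text
t 5.45 pos [ 495.7 -221.   175.3] rot [-1.799e+02 -1.000e-01  7.400e+01] F [-0.6 -0.1 -3.2] w 44.2
units dx 11.21 dy 0.65 dz 0.76 yaw -0.61
```

Request:
drive_tool(
  moves=[
    {"claw": 1,"dx": 1,"dy": 0.1,"dz": 0,"yaw": -0.6},
    {"claw": 1,"dx": 1,"dy": 0.1,"dz": 0,"yaw": 0},
    {"claw": 1,"dx": 1,"dy": 0.1,"dz": 0,"yaw": 0},
    {"claw": 1,"dx": 1,"dy": 0.1,"dz": 0,"yaw": 0},
    {"claw": 1,"dx": 0,"dy": 0,"dz": 0,"yaw": 0},
  ],
)

```text
time_s: 6.08
ee_pos: [519.4, -140.5, 176.0]
ee_rot: [-179.8, -0.1, 79.5]
force: [-0.1, -0.1, -3.2]
gripper_width: 43.8
```

```bash
python3 rem.py 570 -9 160 79.2
python3 - <<'E'
from workcell import grab_frame
import cv2,pickle
f=grab_frame("wrist"); pickle.dump(f,open("pics/w2.pkl","wb")); cv2.imwrite("pics/w2.png",cv2.resize(f["color"][:240,150:470],None,fx=2.5,fy=2.5,interpolation=2))
E
```

```text
t 6.08 pos [ 519.4 -140.5  176. ] rot [-1.798e+02 -1.000e-01  7.950e+01] F [-0.1 -0.1 -3.2] w 43.8
units dx 6.93 dy 1.29 dz 0.80 yaw 0.03
```

View pics/w2.png

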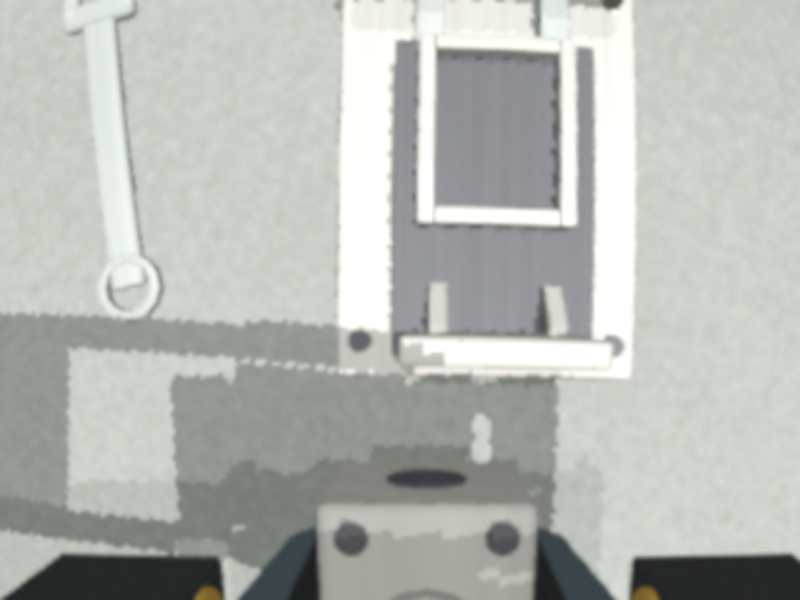

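Clear wrist view: nest rim corners at crop (418,35), (578,40), (577,226) and (418,222), plate top at rows 338–370. The block is held square, its front top edge at row 505.

```bash
python3 - <<'E'
from h import *
W=pickle.load(open("pics/w2.pkl","rb"))
np.set_printoptions(precision=1,suppress=True)
w=lambda x,y:(150+(x+.5)/2.5-.5,(y+.5)/2.5-.5)
def quad(n,pts,z):
    q=[onz(W,*w(*p),z,True) for p in pts]
    print(n,np.array(q)[:,:2].tolist().__repr__()[:0],np.mean(q,0),[round(float(np.linalg.norm(q[i]-q[(i+1)%4])),1) for i in range(4)],[round(float(np.degrees(np.arctan2(*(q[i]-q[(i+1)%4])[1::-1]))),1) for i in range(4)])
quad("rim out",[(418,33),(579,39),(578,227),(417,222)],54)
quad("rim in",[(437,50),(560,54),(559,209),(435,205)],54)
quad("plate",[(402,337),(612,342),(612,370),(402,367)],98)
q=[onz(W,*w(*p),200.6,True) for p in[(319,503),(537,503)]]; print("block front",q,np.linalg.norm(q[0]-q[1]),np.degrees(np.arctan2(*(q[1]-q[0])[1::-1])))
k=[onz(W,*w(*p),200.6,True) for p in[(351,539),(503,539)]]; print("holes",np.mean(k,0), np.degrees(np.arctan2(*(k[1]-k[0])[1::-1])))
m=np.mean(q,0); r=np.radians(79.5); p=np.array([519.4,-140.5]); d=m[:2]-p; print("front edge rel tcp: along x",d@[np.cos(r),np.sin(r)],"y",d@[np.sin(r),-np.cos(r)])
E
```

```text
rim out  [570.   -9.7  54. ] [61.7, 76.2, 60.5, 75.8] [169.3, 78.4, -11.1, -100.7]
rim in  [569.7  -9.9  54. ] [46.9, 62.5, 46.5, 62.0] [169.5, 78.5, -11.1, -101.2]
plate  [553.9 -92.8  98. ] [68.0, 9.2, 68.3, 9.6] [169.0, 81.2, -10.6, -100.7]
block front [array([ 503.7, -107.1,  200.6]), array([ 545.5, -114.8,  200.6])] 42.564136388785194 -10.42086520446793
holes [ 523.1 -118.1  200.6] -10.409214478619653
front edge rel tcp: along x 29.99099301587074 y -0.2687249359085262
```

Request:
drive_tool(
  moves=[
    {"claw": 1,"dx": 1,"dy": 0.2,"dz": 0,"yaw": 0.06},
    {"claw": 1,"dx": 1,"dy": 0.2,"dz": 0,"yaw": 0},
    {"claw": 1,"dx": 1,"dy": 0.2,"dz": 0,"yaw": 0},
    {"claw": 1,"dx": 1,"dy": 0.2,"dz": 0,"yaw": 0},
    {"claw": 1,"dx": 1,"dy": 0.2,"dz": 0,"yaw": 0},
  ],
)

```text
time_s: 6.75
ee_pos: [558.2, -47.7, 176.1]
ee_rot: [-179.7, 0.1, 78.6]
force: [0.0, -0.7, -2.6]
gripper_width: 43.7
```

```bash
python3 rem.py 570 -9.6 85 79
```

```text
t 6.75 pos [558.2 -47.7 176.1] rot [-1.797e+02  1.000e-01  7.860e+01] F [ 0.  -0.7 -2.6] w 43.7
units dx 1.98 dy 0.20 dz 4.55 yaw -0.04
```

Request:
drive_tool(
  moves=[
    {"claw": 1,"dx": 1,"dy": 0.1,"dz": 0.5,"yaw": -0.03},
    {"claw": 1,"dx": 0.7,"dy": 0.1,"dz": 0.8,"yaw": 0},
    {"claw": 1,"dx": 0,"dy": 0,"dz": 1,"yaw": 0},
    {"claw": 1,"dx": 0,"dy": 0,"dz": 0.8,"yaw": 0},
    {"claw": 1,"dx": 0,"dy": 0,"dz": 0,"yaw": 0},
  ],
)

```text
time_s: 7.38
ee_pos: [568.4, -9.4, 107.6]
ee_rot: [-179.5, 0.1, 79.1]
force: [-0.1, 0.4, -3.0]
gripper_width: 43.9
```

```bash
python3 rem.py 570 -9.6 78 79
```

```text
t 7.38 pos [568.4  -9.4 107.6] rot [-1.795e+02  1.000e-01  7.910e+01] F [-0.1  0.4 -3. ] w 43.9
units dx 0.01 dy 0.08 dz 1.48 yaw 0.02
```

Request:
drive_tool(
  moves=[
    {"claw": 1,"dx": 0,"dy": 0.08,"dz": 0.8,"yaw": 0},
    {"claw": 1,"dx": 0,"dy": 0,"dz": 0.55,"yaw": 0},
    {"claw": 1,"dx": 0,"dy": 0,"dz": 0,"yaw": 0},
  ],
)

```text
time_s: 7.75
ee_pos: [570.1, -9.6, 78.7]
ee_rot: [-179.5, 0.1, 79.1]
force: [0.5, -1.0, -3.1]
gripper_width: 43.6
```

```bash
python3 rem.py 570 -9.6 61.4 79
python3 - <<'E'
from workcell import grab_frame
import cv2,pickle
for n in("side","wrist"):
    f=grab_frame(n); pickle.dump(f,open(f"pics/{n}3.pkl","wb"))
    a=f["color"][130:230,270:370] if n=="side" else f["color"][100:260,230:410]
    k=6 if n=="side" else 3.5
    cv2.imwrite(f"pics/{n}3.png",cv2.resize(a,None,fx=k,fy=k,interpolation=2))
E
```

```text
t 7.75 pos [570.1  -9.6  78.7] rot [-1.795e+02  1.000e-01  7.910e+01] F [ 0.5 -1.  -3.1] w 43.6
units dx 0.00 dy -0.01 dz 0.87 yaw 0.02
```

View pics/side3.png

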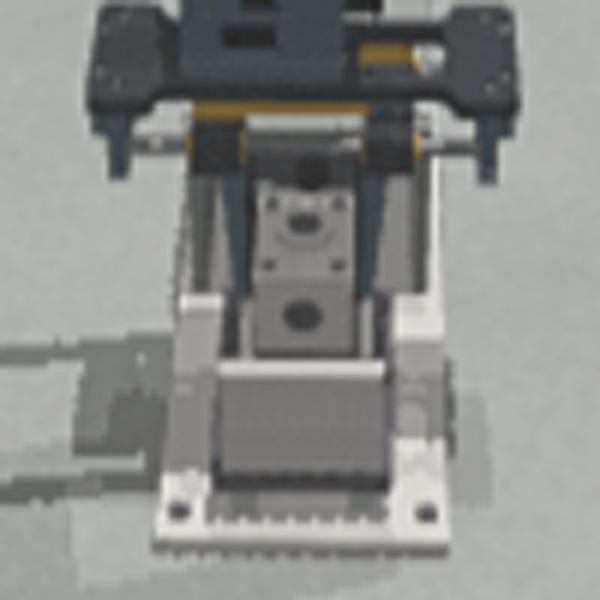

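View pics/wrist3.png

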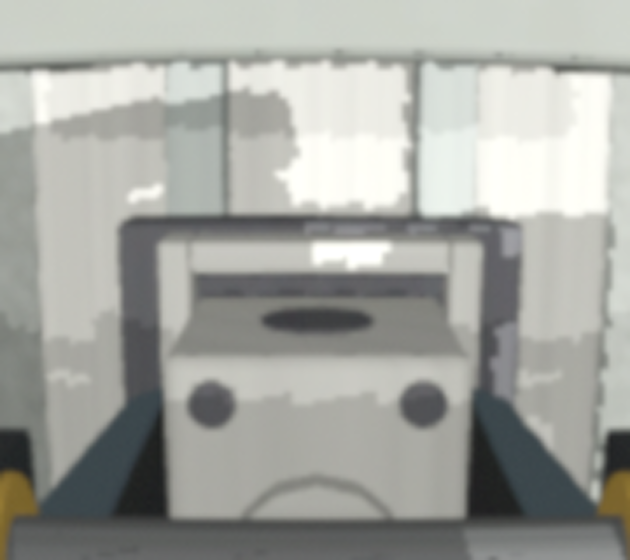

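Both views show the block centred over the nest (wrist: front face columns 170–465 inside rim 160–480). Lowering it in small steps.

Request:
drive_tool(
  moves=[
    {"claw": 1,"dx": 0,"dy": 0,"dz": 0.25,"yaw": 0},
    {"claw": 1,"dx": 0,"dy": 0,"dz": 0.2,"yaw": 0},
    {"claw": 1,"dx": 0,"dy": 0,"dz": 0,"yaw": 0},
  ],
)

```text
time_s: 8.22
ee_pos: [571.5, -9.8, 71.3]
ee_rot: [-179.7, 0.1, 79.1]
force: [0.6, 0.0, -3.4]
gripper_width: 43.9
```

```bash
python3 rem.py 570 -9.6 61.4 79
```

```text
t 8.22 pos [571.5  -9.8  71.3] rot [-1.797e+02  1.000e-01  7.910e+01] F [ 0.6  0.  -3.4] w 43.9
units dx -0.00 dy -0.08 dz 0.50 yaw 0.01
```

Request:
drive_tool(
  moves=[
    {"claw": 1,"dx": 0,"dy": -0.08,"dz": 0.15,"yaw": 0},
    {"claw": 1,"dx": 0,"dy": 0,"dz": 0.15,"yaw": 0},
    {"claw": 1,"dx": 0,"dy": 0,"dz": 0,"yaw": 0},
  ],
)

```text
time_s: 8.6
ee_pos: [569.9, -9.5, 65.1]
ee_rot: [-179.8, 0.1, 79.1]
force: [0.3, 0.3, -3.4]
gripper_width: 43.7
```

```bash
python3 rem.py 570 -9.6 61.4 79
```

```text
t 8.6 pos [569.9  -9.5  65.1] rot [-1.798e+02  1.000e-01  7.910e+01] F [ 0.3  0.3 -3.4] w 43.7
units dx -0.00 dy 0.01 dz 0.19 yaw 0.01
```

Request:
drive_tool(
  moves=[
    {"claw": 1,"dx": 0,"dy": 0,"dz": 0.12,"yaw": 0},
    {"claw": 1,"dx": 0,"dy": 0,"dz": 0.05,"yaw": 0},
    {"claw": 1,"dx": 0,"dy": 0,"dz": 0,"yaw": 0},
  ],
)

```text
time_s: 8.98
ee_pos: [570.0, -9.5, 61.6]
ee_rot: [-179.8, 0.1, 79.1]
force: [-0.1, -0.1, -3.3]
gripper_width: 43.7
```

Request:
drive_tool(
  moves=[
    {"claw": 1,"dx": 0,"dy": 0,"dz": 0.04,"yaw": 0},
    {"claw": 1,"dx": 0,"dy": 0,"dz": 0,"yaw": 0},
  ],
)

```text
time_s: 9.22
ee_pos: [570.2, -9.5, 61.6]
ee_rot: [-179.8, 0.1, 79.1]
force: [0.3, 0.3, -4.0]
gripper_width: 44.2
```

Request:
drive_tool(
  moves=[
    {"claw": 1,"dx": 0,"dy": 0,"dz": 0.06,"yaw": 0},
    {"claw": 1,"dx": 0,"dy": 0,"dz": 0.04,"yaw": 0},
  ],
)

```text
time_s: 9.48
ee_pos: [570.3, -9.6, 61.5]
ee_rot: [-179.9, 0.1, 79.1]
force: [-2.6, 0.1, 4.1]
gripper_width: 43.9
```

Request:
drive_tool(
  moves=[
    {"claw": -1,"dx": 0,"dy": 0,"dz": 0,"yaw": 0},
    {"claw": -1,"dx": 0,"dy": 0,"dz": 0,"yaw": 0},
    {"claw": -1,"dx": 0,"dy": 0,"dz": 0,"yaw": 0},
    {"claw": -1,"dx": 0,"dy": 0,"dz": 0,"yaw": 0},
  ],
)

```text
time_s: 9.98
ee_pos: [571.7, -9.6, 61.6]
ee_rot: [180.0, 0.0, 79.1]
force: [-0.3, -0.5, 0.4]
gripper_width: 81.4
```

Request:
drive_tool(
  moves=[
    {"claw": -1,"dx": 0,"dy": 0,"dz": -0.5,"yaw": 0},
    {"claw": -1,"dx": 0,"dy": 0,"dz": -1,"yaw": 0},
    {"claw": -1,"dx": 0,"dy": 0,"dz": -1,"yaw": 0},
    {"claw": -1,"dx": 0,"dy": 0,"dz": -1,"yaw": 0},
    {"claw": -1,"dx": 0,"dy": 0,"dz": -1,"yaw": 0},
  ],
)

```text
time_s: 10.6
ee_pos: [571.1, -9.5, 155.1]
ee_rot: [-179.9, 0.1, 79.1]
force: [0.3, 0.2, 0.1]
gripper_width: 91.3
```

Request:
drive_tool(
  moves=[
    {"claw": 0.5,"dx": -1,"dy": 0,"dz": 0,"yaw": 0},
    {"claw": 1,"dx": -1,"dy": 0,"dz": 0,"yaw": 0},
    {"claw": 1,"dx": -1,"dy": 0,"dz": 0,"yaw": 0},
    {"claw": 1,"dx": -1,"dy": 0,"dz": 0,"yaw": 0},
    {"claw": 1,"dx": -1,"dy": 0,"dz": 0,"yaw": 0},
  ],
)

```text
time_s: 11.22
ee_pos: [549.4, -115.1, 154.1]
ee_rot: [-179.9, 0.1, 79.1]
force: [-0.3, 0.5, 0.3]
gripper_width: 44.1
```

```bash
python3 rem.py 547 -130 62 79.1
python3 - <<'E'
from workcell import grab_frame
import cv2,pickle
for n in("side","wrist"):
    f=grab_frame(n); pickle.dump(f,open(f"pics/{n}4.pkl","wb"))
    a=f["color"][90:230,240:400] if n=="side" else f["color"][:,100:540]
    k=5 if n=="side" else 1.5
    cv2.imwrite(f"pics/{n}4.png",cv2.resize(a,None,fx=k,fy=k,interpolation=2)[:600])
E
```

```text
t 11.22 pos [ 549.4 -115.1  154.1] rot [-1.799e+02  1.000e-01  7.910e+01] F [-0.3  0.5  0.3] w 44.1
units dx -0.76 dy 0.02 dz 4.60 yaw 0.00
```

View pics/side4.png

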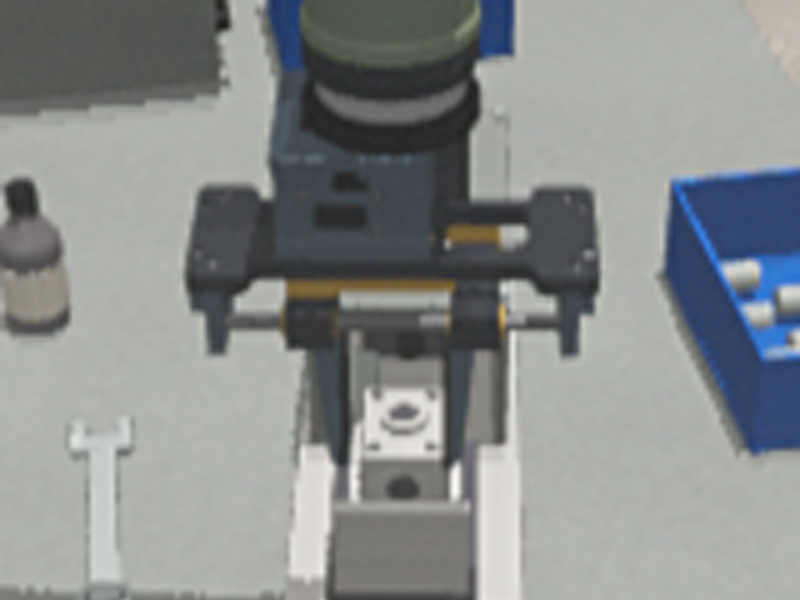

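View pics/wrist4.png

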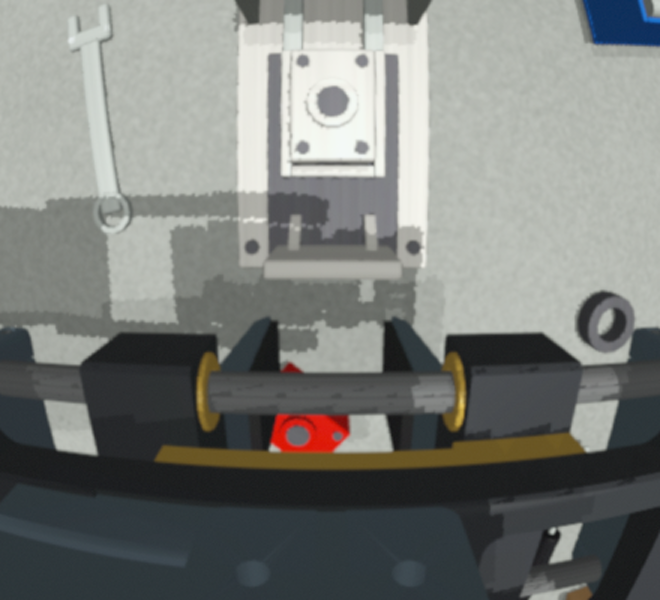

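Seated upright and square: wrist boss (330,100), no tilt. Now I'll back off behind the plate and descend with the fingers shut.

Request:
drive_tool(
  moves=[
    {"claw": 1,"dx": -0.9,"dy": 0,"dz": 0,"yaw": 0},
    {"claw": 1,"dx": 0,"dy": 0,"dz": 1,"yaw": 0},
    {"claw": 1,"dx": 0,"dy": 0,"dz": 1,"yaw": 0},
    {"claw": 1,"dx": 0,"dy": 0,"dz": 1,"yaw": 0},
    {"claw": 1,"dx": 0,"dy": 0,"dz": 1,"yaw": 0},
  ],
)

```text
time_s: 11.95
ee_pos: [544.5, -139.2, 71.9]
ee_rot: [-179.9, 0.2, 78.9]
force: [1.4, -0.2, 0.2]
gripper_width: 0.3
```

```bash
python3 rem.py 547 -130 62 79.1
```

```text
t 11.95 pos [ 544.5 -139.2   71.9] rot [-179.9    0.2   78.9] F [ 1.4 -0.2  0.2] w 0.3
units dx 0.48 dy 0.04 dz 0.49 yaw -0.02
```

Request:
drive_tool(
  moves=[
    {"claw": 1,"dx": 0.3,"dy": 0.04,"dz": 0.45,"yaw": 0},
    {"claw": 1,"dx": 0.4,"dy": 0,"dz": 0,"yaw": 0},
    {"claw": 1,"dx": 0,"dy": 0,"dz": 0,"yaw": 0},
  ],
)

```text
time_s: 12.32
ee_pos: [547.3, -125.6, 61.5]
ee_rot: [-179.8, 0.2, 78.9]
force: [0.3, -0.5, 0.0]
gripper_width: 0.2
```

```bash
python3 rem.py 550.4 -111.4 62 79
```

```text
t 12.32 pos [ 547.3 -125.6   61.5] rot [-179.8    0.2   78.9] F [ 0.3 -0.5  0. ] w 0.2
units dx 0.73 dy 0.02 dz -0.03 yaw -0.01
```

Request:
drive_tool(
  moves=[
    {"claw": 1,"dx": 0.15,"dy": 0,"dz": 0,"yaw": 0},
    {"claw": 1,"dx": 0.15,"dy": 0,"dz": 0,"yaw": 0},
    {"claw": 1,"dx": 0.1,"dy": 0,"dz": 0,"yaw": 0},
    {"claw": 1,"dx": 0.1,"dy": 0,"dz": 0,"yaw": 0},
  ],
)

```text
time_s: 12.82
ee_pos: [550.4, -115.3, 63.3]
ee_rot: [-180.0, 0.3, 79.0]
force: [-0.5, -0.8, 0.2]
gripper_width: 0.8
```

Request:
drive_tool(
  moves=[
    {"claw": 1,"dx": 0.06,"dy": 0,"dz": 0,"yaw": 0},
    {"claw": 1,"dx": 0.06,"dy": 0,"dz": 0,"yaw": 0},
  ],
)

```text
time_s: 13.08
ee_pos: [550.6, -114.5, 63.4]
ee_rot: [-180.0, 0.4, 79.0]
force: [-1.6, -6.1, 0.0]
gripper_width: 0.6
```

Request:
drive_tool(
  moves=[
    {"claw": 1,"dx": 0.06,"dy": 0,"dz": 0,"yaw": 0},
  ],
)

```text
time_s: 13.2
ee_pos: [550.6, -114.4, 63.4]
ee_rot: [-180.0, 0.6, 79.1]
force: [-1.1, -6.5, 0.7]
gripper_width: 0.2
```

Request:
drive_tool(
  moves=[
    {"claw": 1,"dx": 0.06,"dy": 0,"dz": 0,"yaw": 0},
  ],
)

```text
time_s: 13.32
ee_pos: [550.6, -114.5, 63.5]
ee_rot: [-180.0, 0.7, 79.1]
force: [-0.6, -6.1, -0.8]
gripper_width: 0.4
```

Request:
drive_tool(
  moves=[
    {"claw": 1,"dx": 0.09,"dy": 0,"dz": 0,"yaw": 0},
    {"claw": 1,"dx": 0.1,"dy": 0,"dz": 0,"yaw": 0},
  ],
)

```text
time_s: 13.58
ee_pos: [550.7, -114.2, 63.6]
ee_rot: [-180.0, 1.0, 79.2]
force: [-0.7, -8.2, 0.0]
gripper_width: 0.6
```

Request:
drive_tool(
  moves=[
    {"claw": 1,"dx": 0.1,"dy": 0,"dz": 0,"yaw": 0},
    {"claw": 1,"dx": 0.1,"dy": 0,"dz": 0,"yaw": 0},
  ],
)

```text
time_s: 13.82
ee_pos: [550.8, -114.3, 63.7]
ee_rot: [-180.0, 1.4, 79.3]
force: [-2.2, -8.3, 1.8]
gripper_width: 0.7
```

Request:
drive_tool(
  moves=[
    {"claw": 1,"dx": 0.14,"dy": 0,"dz": 0,"yaw": 0},
  ],
)

```text
time_s: 13.95
ee_pos: [550.7, -114.3, 63.8]
ee_rot: [-180.0, 1.7, 79.4]
force: [-2.4, -12.5, 1.3]
gripper_width: 0.5
```

Request:
drive_tool(
  moves=[
    {"claw": 1,"dx": 0.15,"dy": 0,"dz": 0,"yaw": 0},
  ],
)

```text
time_s: 14.08
ee_pos: [550.7, -114.3, 63.9]
ee_rot: [-180.0, 2.0, 79.4]
force: [-2.6, -12.8, 0.1]
gripper_width: 0.5
```

Request:
drive_tool(
  moves=[
    {"claw": 1,"dx": 0.18,"dy": 0,"dz": 0,"yaw": 0},
  ],
)

```text
time_s: 14.2
ee_pos: [550.8, -114.2, 64.0]
ee_rot: [-180.0, 2.3, 79.5]
force: [-3.6, -14.8, 0.9]
gripper_width: 0.1
```

Request:
drive_tool(
  moves=[
    {"claw": 1,"dx": 0.19,"dy": 0,"dz": 0,"yaw": 0},
  ],
)

```text
time_s: 14.32
ee_pos: [550.9, -114.2, 64.1]
ee_rot: [-180.0, 2.7, 79.6]
force: [-3.8, -15.6, 1.2]
gripper_width: 0.5
```

Request:
drive_tool(
  moves=[
    {"claw": 1,"dx": 0.21,"dy": 0,"dz": 0,"yaw": 0},
  ],
)

```text
time_s: 14.45
ee_pos: [551.1, -113.1, 64.2]
ee_rot: [-179.9, 3.0, 79.7]
force: [-1.5, -7.9, 0.7]
gripper_width: 0.4
```

```bash
python3 rem.py 550.4 -111.4 62 79
python3 - <<'E'
from workcell import grab_frame,telemetry
print(telemetry.state()["torque"])
import cv2,pickle
for n in("side","scene"):
    f=grab_frame(n); pickle.dump(f,open(f"pics/{n}5.pkl","wb"))
    a=f["color"][90:230,240:400] if n=="side" else f["color"][130:240,280:440]
    cv2.imwrite(f"pics/{n}5.png",cv2.resize(a,None,fx=5,fy=5,interpolation=2)[:600])
E
```

```text
t 14.45 pos [ 551.1 -113.1   64.2] rot [-179.9    3.    79.7] F [-1.5 -7.9  0.7] w 0.4
units dx 0.08 dy -0.05 dz 0.11 yaw 0.08
[-1.21742817  0.2897389   0.03496266]
```

View pics/side5.png

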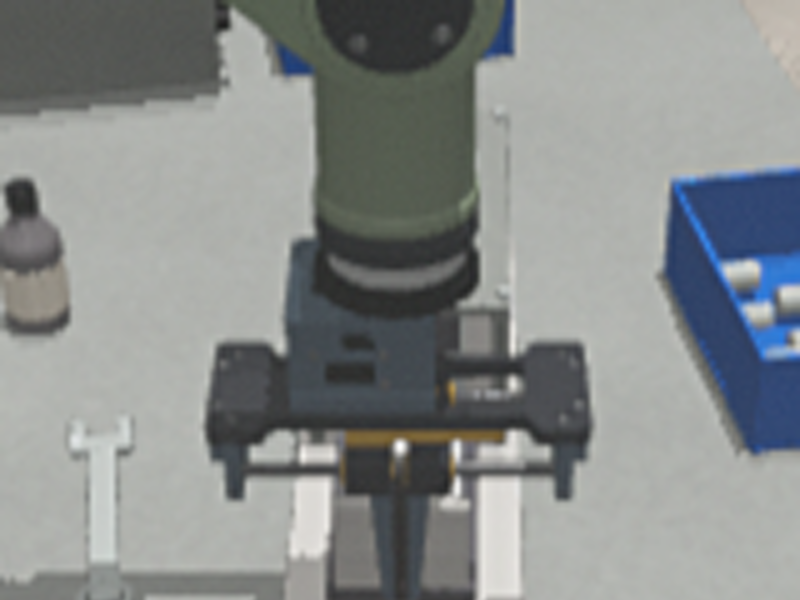

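View pics/scene5.png

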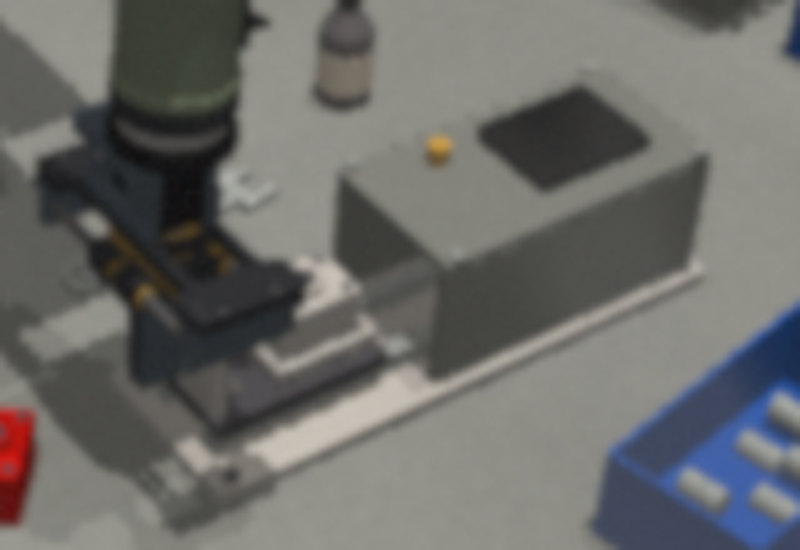

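Request:
drive_tool(
  moves=[
    {"claw": 1,"dx": 0.15,"dy": 0,"dz": 0,"yaw": 0},
  ],
)

```text
time_s: 14.68
ee_pos: [551.9, -109.1, 64.1]
ee_rot: [-180.0, 2.8, 79.6]
force: [-1.0, -4.4, 1.3]
gripper_width: 0.4
```

Request:
drive_tool(
  moves=[
    {"claw": 1,"dx": 0.18,"dy": 0,"dz": 0,"yaw": 0},
  ],
)

```text
time_s: 14.8
ee_pos: [552.5, -105.8, 64.1]
ee_rot: [-180.0, 2.9, 79.6]
force: [-1.3, -3.5, 1.0]
gripper_width: 0.5
```

Request:
drive_tool(
  moves=[
    {"claw": 1,"dx": 0.18,"dy": 0,"dz": 0,"yaw": 0.03},
    {"claw": 1,"dx": 0.18,"dy": 0,"dz": 0,"yaw": 0.03},
    {"claw": 1,"dx": 0.18,"dy": 0,"dz": 0,"yaw": 0},
  ],
)

```text
time_s: 15.18
ee_pos: [554.6, -94.5, 64.0]
ee_rot: [-180.0, 2.9, 79.0]
force: [-2.1, -3.4, 3.2]
gripper_width: 0.4
```

Request:
drive_tool(
  moves=[
    {"claw": 1,"dx": 0.18,"dy": 0,"dz": 0,"yaw": 0},
    {"claw": 1,"dx": 0.18,"dy": 0,"dz": 0,"yaw": 0},
    {"claw": 1,"dx": 0.18,"dy": 0,"dz": 0,"yaw": 0},
    {"claw": 1,"dx": 0.18,"dy": 0,"dz": 0,"yaw": 0},
  ],
)

```text
time_s: 15.68
ee_pos: [557.7, -79.3, 63.6]
ee_rot: [180.0, 2.9, 79.1]
force: [-0.9, -4.3, 3.6]
gripper_width: 0.3
```

Request:
drive_tool(
  moves=[
    {"claw": 1,"dx": 0.17,"dy": 0,"dz": 0,"yaw": 0},
    {"claw": 1,"dx": 0.17,"dy": 0,"dz": 0,"yaw": 0},
    {"claw": 1,"dx": 0.17,"dy": 0,"dz": 0,"yaw": 0},
    {"claw": 1,"dx": 0.17,"dy": 0,"dz": 0,"yaw": 0},
  ],
)

```text
time_s: 16.18
ee_pos: [560.6, -65.0, 62.9]
ee_rot: [180.0, 2.9, 79.1]
force: [-0.8, -3.9, 2.9]
gripper_width: 0.2
```

Request:
drive_tool(
  moves=[
    {"claw": 1,"dx": 0.17,"dy": 0,"dz": 0,"yaw": 0},
    {"claw": 1,"dx": 0.17,"dy": 0,"dz": 0,"yaw": 0},
    {"claw": 1,"dx": 0.17,"dy": 0,"dz": 0,"yaw": 0},
    {"claw": 1,"dx": 0.15,"dy": 0,"dz": 0,"yaw": 0},
  ],
)

```text
time_s: 16.68
ee_pos: [563.4, -51.1, 62.2]
ee_rot: [179.9, 2.9, 79.1]
force: [-0.8, -4.9, 2.9]
gripper_width: 0.3
```

```bash
python3 rem.py 570.6 -9.6 62 79.1
```

```text
t 16.68 pos [563.4 -51.1  62.2] rot [179.9   2.9  79.1] F [-0.8 -4.9  2.9] w 0.3
units dx 2.11 dy -0.04 dz 0.01 yaw -0.00
```

Request:
drive_tool(
  moves=[
    {"claw": 1,"dx": 0.13,"dy": 0,"dz": -0.01,"yaw": 0},
    {"claw": 1,"dx": 0.12,"dy": 0,"dz": -0.01,"yaw": 0},
    {"claw": 1,"dx": 0.11,"dy": 0,"dz": -0.01,"yaw": 0},
  ],
)

```text
time_s: 17.05
ee_pos: [564.9, -43.5, 62.2]
ee_rot: [179.9, 2.9, 79.1]
force: [-0.7, -3.4, 2.7]
gripper_width: 0.5
```

Request:
drive_tool(
  moves=[
    {"claw": 1,"dx": 0.11,"dy": 0,"dz": -0.01,"yaw": 0},
    {"claw": 1,"dx": 0.11,"dy": 0,"dz": -0.01,"yaw": 0},
    {"claw": 1,"dx": 0.11,"dy": 0,"dz": -0.01,"yaw": 0},
  ],
)

```text
time_s: 17.42
ee_pos: [566.2, -36.6, 62.3]
ee_rot: [180.0, 2.9, 79.1]
force: [-0.9, -4.2, 2.4]
gripper_width: 0.1
```

Request:
drive_tool(
  moves=[
    {"claw": 1,"dx": 0.11,"dy": 0,"dz": -0.01,"yaw": 0},
    {"claw": 1,"dx": 0.11,"dy": 0,"dz": -0.01,"yaw": 0},
  ],
)

```text
time_s: 17.68
ee_pos: [567.1, -32.0, 62.2]
ee_rot: [180.0, 2.9, 79.1]
force: [0.1, -3.7, 1.6]
gripper_width: 0.7
```

Request:
drive_tool(
  moves=[
    {"claw": 1,"dx": 0.11,"dy": 0,"dz": -0.01,"yaw": 0},
    {"claw": 1,"dx": 0.11,"dy": 0,"dz": -0.01,"yaw": 0},
  ],
)

```text
time_s: 17.92
ee_pos: [567.7, -28.8, 62.3]
ee_rot: [180.0, 3.1, 79.1]
force: [0.2, -9.4, 0.9]
gripper_width: 0.5
```

Request:
drive_tool(
  moves=[
    {"claw": 1,"dx": 0.11,"dy": 0,"dz": -0.01,"yaw": 0},
    {"claw": 1,"dx": 0.11,"dy": 0,"dz": -0.01,"yaw": 0},
  ],
)

```text
time_s: 18.18
ee_pos: [568.0, -27.4, 62.4]
ee_rot: [180.0, 3.4, 79.2]
force: [-0.7, -11.2, 0.8]
gripper_width: 0.3
```

Request:
drive_tool(
  moves=[
    {"claw": 1,"dx": 0.11,"dy": 0,"dz": -0.01,"yaw": 0},
    {"claw": 1,"dx": 0.11,"dy": 0,"dz": -0.01,"yaw": 0},
  ],
)

```text
time_s: 18.42
ee_pos: [568.1, -27.0, 62.6]
ee_rot: [-180.0, 3.8, 79.4]
force: [-0.6, -12.7, 1.1]
gripper_width: -0.1
```

Request:
drive_tool(
  moves=[
    {"claw": 1,"dx": 0.11,"dy": 0,"dz": -0.01,"yaw": 0},
  ],
)

```text
time_s: 18.55
ee_pos: [568.2, -26.9, 62.7]
ee_rot: [-180.0, 4.1, 79.4]
force: [-0.8, -12.0, 1.1]
gripper_width: 0.7
```

Request:
drive_tool(
  moves=[
    {"claw": 1,"dx": 0,"dy": 0,"dz": 0,"yaw": 0},
    {"claw": 1,"dx": -0.1,"dy": 0,"dz": 0,"yaw": 0},
    {"claw": 1,"dx": -0.2,"dy": 0,"dz": 0,"yaw": 0},
    {"claw": 1,"dx": -0.5,"dy": 0,"dz": 0,"yaw": 0},
    {"claw": 1,"dx": -1,"dy": 0,"dz": 0,"yaw": 0},
  ],
)

```text
time_s: 19.18
ee_pos: [560.9, -61.0, 64.5]
ee_rot: [-179.8, 3.9, 79.5]
force: [-0.2, 0.0, -0.7]
gripper_width: 0.1
```

Request:
drive_tool(
  moves=[
    {"claw": 1,"dx": -1,"dy": 0,"dz": -0.5,"yaw": 0},
    {"claw": 1,"dx": -0.5,"dy": 0,"dz": -1,"yaw": 0},
    {"claw": 1,"dx": -1,"dy": 0,"dz": -1,"yaw": 0},
    {"claw": 1,"dx": -1,"dy": 0,"dz": -1,"yaw": 0},
    {"claw": 1,"dx": 0,"dy": 0,"dz": 0,"yaw": 0},
  ],
)

```text
time_s: 19.8
ee_pos: [546.2, -132.9, 140.9]
ee_rot: [-179.7, 3.9, 79.2]
force: [-0.1, -0.9, -0.3]
gripper_width: 0.5
```

```bash
python3 - <<'E'
from workcell import grab_frame
import cv2,pickle
for n in("side","scene","wrist"):
    f=grab_frame(n); pickle.dump(f,open(f"pics/{n}6.pkl","wb")); cv2.imwrite(f"pics/{n}6full.png",f["color"])
    a=f["color"][90:230,240:400] if n=="side" else f["color"][130:240,280:440]
    k=5
    if n=="wrist": a,k=f["color"][:240,150:470],2.5
    cv2.imwrite(f"pics/{n}6.png",cv2.resize(a,None,fx=k,fy=k,interpolation=2)[:600])
E
```

```text
(no output)
```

View pics/scene6.png

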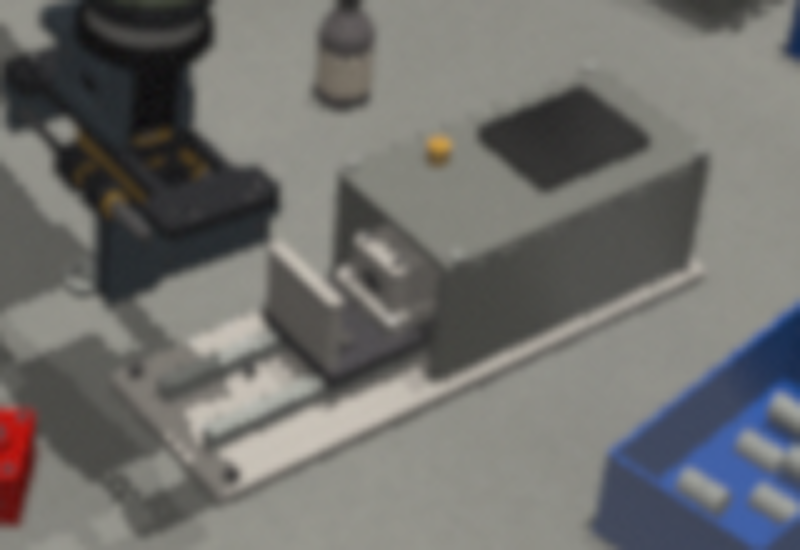

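View pics/wrist6.png

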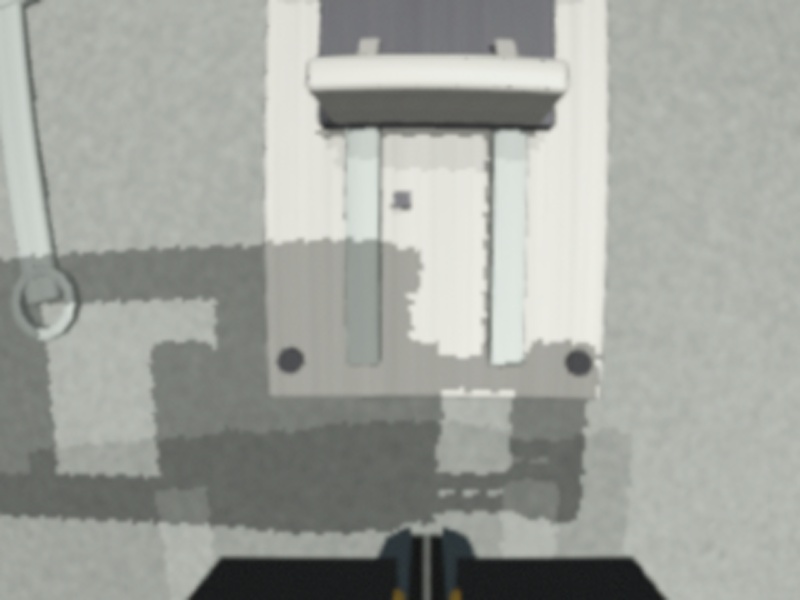

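View pics/side6full.png

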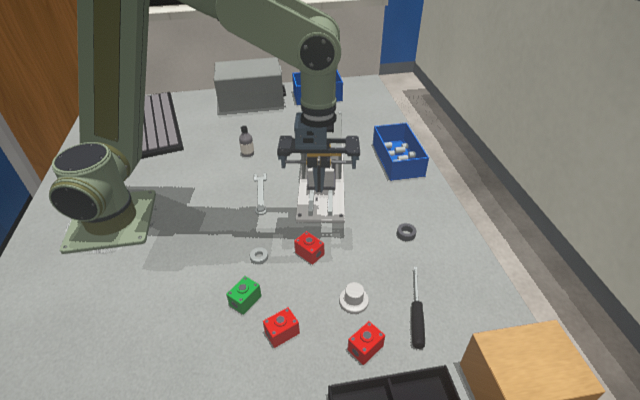

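```bash
python3 - <<'E'
from h import *
from workcell import telemetry
W=pickle.load(open("pics/wrist6.pkl","rb"))
w=lambda x,y:(150+(x+.5)/2.5-.5,(y+.5)/2.5-.5)
u=np.array([np.cos(np.radians(79.1)),np.sin(np.radians(79.1))])
q=np.mean([onz(W,*w(*p),98,True) for p in[(310,90),(567,92)]],0); print("rear top edge",q,"travel",(q[:2]-np.array([553.5,-96]))@u)
print(telemetry.state()["time_s"],telemetry.state()["force"])
E
```

```text
rear top edge [570.25279617  -9.57373878  98.        ] travel 88.03489762866703
19.95 [ 0.31735641 -0.11708745 -0.57030897]
```

The plate moved about 88 mm from its start. The pusher reached about 89, so there was little spring-back. The force rose about 1.4 N/mm over the last 6 mm, as the buffer should, and the block is seated at the mouth. I'll hand it in.

```bash
python3 -c "
from workcell import job; print(job.job_done())"
```

```text
the job is handed in; nothing more can be done
None
```

The valve block is seated upright in the nest and released, and the carriage is pushed home against the buffer inside the hood. I handed the job in at about 20 s of the 67 s allowed; no verdict is reported.

- **Block:** I gripped it across the 44 mm and lowered it into the nest with no wall contact. The camera views after release showed it square and upright, and the last scene picture still shows it seated at the hood mouth.
- **Pushing:** The carriage broke free after the push had reached about 16 N and then slid at about 4 N. I approached the stop at about 20 mm/s. The earlier slide ran at up to about 30 mm/s.
- **Home:** The push force rose about 1.4 N/mm over the last 6 mm to about 12 N, some 8 N above sliding, then I backed away. The final picture puts the travel at about 88 mm, against about 89 mm reached by the pusher. The buffer load after I backed off can only be inferred from this.
- **Bystanders:** They looked unmoved in the last side picture; I did not re-measure their positions.
- **Disagreements:** The fingers met the push plate about 3 mm earlier than my measurement predicted. The tool tilted about 4° while pushing, because the moves cannot correct that tilt. Neither seemed to affect the result.

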